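Turn the spice turntable until the pepper mill is at the pointer

ROBOT

A 6-joint arm with a two-finger parallel gripper is mounted at the origin on a cart in front of the work surface, level with it; the furniture and walls round the work are solid. World frame = base frame: x ahead of the robot, y to its left, z up, the work surface at z = 0. Lengths are in m, angles in rad, forces in N, time in s.
With the tool pointing down it reaches from about 0.375 to 0.925 m from the base axis. Payload 5.7 kg.
Tool frame: the origin (TCP) lies midway between the tips of the shut fingers; the grasp point (between the pads) lies 19 mm behind it; z points along the fingers, y is the line along which they close (so a half turn about z gives the same grasp; the last joint's range is limited). The gripper opens to 88 mm and grips with 3 to 60 N. Pads are 20 mm wide; open, the fingers measure 115 mm over their backs; the gripper's body (75 mm by 178 mm) begins 61 mm behind the grasp point.
Start: joints at [-1.356, 0.359, 1.51, -0, 1.272, -0.115], TCP at [0.194, -0.568, 0.223] pointing down, gripper open.
Joint ranges: [-2.97, 2.97], [-1.01, 2.36], [0.21, 2.38], [-0.96, 4.11], [0.2, 2.71], [-2.98, 2.98]. Speed limits (rad/s): [2.39, 2.39, 3.14, 3.14, 3.14, 3.14].

INTERFACE

Orientations are given as [roll, pitch, yaw] about the fixed x, y, z axes, in that order (R = Rz(yaw) Ry(pitch) Rx(roll)).
In Python, from cell import readout, eyes, arm gives the robot as it stands. The module is installed in compiled form; this text tells all that it offers.
- The arm moves only by the tool drive_tool, never from a script. Its argument "plan" is text: rows parted by semicolons, each of 6 numbers parted by spaces: the shift along the tool's x, y, z scaled (see below), then the turn, a rotation vector about the tool's x, y, z scaled (see below). A call has 1 to 5 rows; each row is the pose to reach, as a shift and turn from the pose commanded when the call began, along the tool's axes at that moment, turning the shorter way round; what a row does not reach only later rows make up. The controller multiplies each number of a shift by 0.5 m and each number of a turn by 2 pi rad. A row lasts 1/12 s, in which the tool goes at most 41.7 mm and 7.16 degrees, less where a joint would pass 70% of its speed; a pose out of reach is approached as far as the arm can. A call with a number of a shift or a turn outside -1 to 1 is refused whole. A call with a gripper value outside its range is refused whole. "claw" is the closure, from 0 (fully open) to 1 (shut), set as the call begins (left out, the last holds). The fingers move at their own pace and stop on an object; the grip force is fixed at half the most. Time passes only in rows, so rows that repeat a pose let the fingers close. It gives the time, the measured TCP pose, the force, the opening and the grip force at its end, in the units of the state.
- readout.sense(): the state, without advancing time (a new reading comes with each control period).
- eyes.snapshot(name): name is "side" or "top"; returns the picture (400x640x3 uint8, blue, green, red); there is no depth.
- eyes.camera_model(name): a dict with "vfov" (degrees; the focal length in pixels is half the picture's height over the tangent of half this angle, whatever the lens; pixels are square), "cx", "cy" (the principal point, pixels), "extrinsics" (4x4, takes a point from camera to world coordinates). Camera axes: x right, y up, looking along -z (the intrinsics and any distortion apply to the point x, -y, -z); pixel columns grow to the right and rows downward; lengths in m; the calibration is good to about 2 mm. A picture is of the moment at which its call begins. camera_model takes no time and is no camera call.
- arm.job_done(): hands the job in; it is judged then, once.
Trained networks look in the newest picture that a camera, given by its name, has taken for a name from the list of things; names that differ only in an ending like _2 or _b are one class to them, and where a whole thing is asked for, a point or a joint stands for the part that bears it (a point fixed in the world has none). Each returns a list of dicts, best first, with "confidence" (0 to 1); they miss things now and then, are a little off and sometimes report something else, mostly with a low value. They report only what shows in the picture. A call takes as long as a camera call. They do not tell look-alikes from the thing itself.
- eyes.silhouettes(label, camera): "region" (400x640 bool, what is visible of it) and "pixel" ([row, column] in pixels, amid what is visible of it).
The state is a dict: "clock": time; "q": joint angles; "dq": joint speeds; "tau": joint torques, N m; "tcp_pos": TCP position; "tool_rot": TCP orientation; "ft_force": force on the tool from outside, world axes, zero at the start; "moment": the same for the moment, N m; "gripper_width": opening from 0.0 (shut) to 1.0 (fully open); "grasp_force": force on a finger pad.
Only numpy, scipy, OpenCV 4.12 (cv2) and the standard library are available. Lean on these libraries where they do the work, as an engineer would, in place of code of your own. Each camera call takes 0.05 s, during which the arm holds its last target. There are 200 camera calls.

TASK

Turn the wooden turntable by gently pushing the knobs on its rim with a fingertip, without gripping them, until the pepper mill stands right at the front, in line with the steel pointer that sticks out from under the board. Do not touch, lift or upset anything that stands on the turntable, and leave the things around it where they are; finish with the turntable at rest and your hand clear.

Things in the scene. Friction and masses are not known exactly. Their poses are not given: they have to be found in the camera images.
- foot: The turntable's flat steel foot, fixed to the worktop under the board. Origin on the turning axis, at worktop height; z up. A steel tongue 22 mm wide, 8 mm high, runs along its own -x and shows beyond the board's edge as a pointer. Its direction varies from start to start by up to 0.45 rad either side of straight towards the robot.
- pointer (a point): Upper side of the pointer's pointed tip, 197 mm from the turning axis, 8 mm above the worktop. (Mind the wall cabinet above the back of the worktop: its underside is 458 mm above the worktop, its knobs reach forward to about x = 0.59 m, its right end is at about y = -0.21 m.)
- turntable: Round pale wooden board, 330 mm across, 18 mm thick, top 40 mm above the worktop. Turns either way about the vertical axis through its centre, without stops, and has eight knobs on its rim. Origin at the centre of its underside, 22 mm above the worktop; z up; its axes turn with it. The bearing drags a little: about 1 to 2 N at a knob turns it, and it stops almost at once when no longer pushed.
- knob0 (a point): Centre of the top of one of the eight equal upright wooden finger knobs on the rim: the one on the turntable's own +x axis. The others follow every 45 degrees. Knob centres are 153 mm from the turning axis; each is 44 mm high (from 40 to 84 mm above the worktop; this point at 84), 15 mm thick at the waist, 20 mm at the head.
- pepper_mill: Turned wooden pepper mill, 58 mm in diameter, 165 mm high, the tallest thing on the turntable, standing loose on it with its axis 60 mm from the turning axis. Origin at the centre of its underside.
- honey_jar: Clear jar with black lid, 63 mm in diameter, 94 mm high, loose on the turntable, axis 60 mm from the turning axis. Origin at the centre of its underside.
- spice_jar: Slim spice jar with black cap, 45 mm in diameter, 105 mm high, loose on the turntable, axis 60 mm from the turning axis. Origin at the centre of its underside.
- salve_tin: Flat round pale tin, 90 mm in diameter, 32 mm high, loose on the turntable, axis 60 mm from the turning axis. Origin at the centre of its underside.
- mug: White mug, 92 mm high, 121 mm over the handle; loose on the worktop to the left of the turntable, towards the back. Origin at its underside.
- tumbler: Glass tumbler, 80 mm in diameter, 88 mm high; loose on the worktop to the left. Origin at its underside.
- tuna_tin: Food tin, 86 mm in diameter, 40 mm high; loose on the worktop to the right. Origin at its underside.
- espresso_cup: Dark espresso cup, 53 mm high, 93 mm over the handle; loose on the worktop to the left, behind the chopping board. Origin at its underside.
Mind the look-alikes: they are no part of the job. Leave any blue look-alike of the spice_jar alone.

How it is judged:
At the end, for the whole second after the job is handed in: The axis of the pepper mill lies within 11 mm of the centre line of the pointer (about 10 degrees of turn), on the pointer's side of the turntable. The turntable is at rest, all four things still stand upright on it, and the loose things beside it are within 30 mm of where they were (x of pepper_mill in the frame of foot below -0.05 m and y of pepper_mill in the frame of foot between -0.011 and 0.011 m and angular speed of turntable below 0.05 rad/s and angle between each of pepper_mill, honey_jar, spice_jar, salve_tin's own z axis and vertical below 0.1 rad and z of each of pepper_mill, honey_jar, spice_jar, salve_tin in the frame of turntable below 0.026 m and linear speed of each of pepper_mill, honey_jar, spice_jar, salve_tin below 0.03 m/s and distance of each of mug, tumbler, tuna_tin, espresso_cup from where it was at the start of the episode below 0.03 m); the robot touches nothing.
It fails at once if the robot touches something that stands on the turntable (contact force between any of the arm, the fingers and pepper_mill above 0.5 N or contact force between any of the arm, the fingers and honey_jar above 0.5 N or contact force between any of the arm, the fingers and spice_jar above 0.5 N or contact force between any of the arm, the fingers and salve_tin above 0.5 N).
It fails at once if something on the turntable is lifted or tips (z of any of pepper_mill, honey_jar, spice_jar, salve_tin in the frame of turntable above 0.03 m or angle between any of pepper_mill, honey_jar, spice_jar, salve_tin's own z axis and vertical above 0.25 rad).
It fails at once if something slides from its place on the turntable (its axis leaves the ring 45 to 77 mm from the turning axis) (horizontal distance between any of pepper_mill, honey_jar, spice_jar, salve_tin and turntable above 0.077 m or horizontal distance between any of pepper_mill, honey_jar, spice_jar, salve_tin and turntable below 0.045 m).
It fails at once if a loose thing beside the turntable is moved by more than 30 mm (distance of any of mug, tumbler, tuna_tin, espresso_cup from where it was at the start of the episode above 0.03 m).
It fails at once if the turntable is gripped or shoved hard (over 30 N) (contact force between any of the fingers, the arm and turntable above 30 N).
It also fails if it takes over 54 s, if anything falls off the work surface, if the arm or the gripper's body presses on something with over 40 N, if the wrist force passes 120 N, or if a joint passes its speed limit or range.

## Working session

There is one attempt and no reset: what is moved stays moved. The work goes in short steps, Python scripts to look and compute and a tool call to move; the robot and the scene stay as the last step left them, time stands still between calls to the robot, and variables do not carry over. Pictures are saved under pics/ and viewed, at most 10 in all, crops included, and the job is handed in when it is done.

Besides the shell and the picture viewer there is one more tool, called after "Emit:" as a command line: name --argument value ..., lists and objects as JSON in quotes. drive_tool: Moves the arm, as the interface text tells. Its arguments: {"type":"object","properties":{"plan":{"type":"string"},"claw":{"type":"number"}},"required":["plan"]}

```bash
mkdir -p pics; cat > h.py <<'E'
import numpy as np, cv2
from cell import readout, eyes, arm
def cam(n):
    m=eyes.camera_model(n); E=np.array(m["extrinsics"]); f=200/np.tan(np.radians(m["vfov"])/2); return m,E,f
def ray(n,row,col):
    m,E,f=cam(n); d=E[:3,:3]@np.array([(col-m["cx"])/f,-(row-m["cy"])/f,-1]); return E[:3,3],d
def atz(n,row,col,z):
    o,d=ray(n,row,col); return o+d*(z-o[2])/d[2]
def proj(n,p):
    m,E,f=cam(n); c=E[:3,:3].T@(np.array(p)-E[:3,3]); return m["cy"]-f*c[1]/-c[2], m["cx"]+f*c[0]/-c[2]
E
python3 - <<'E'
from h import *
for n in("side","top"):
    print({k:v for k,v in eyes.camera_model(n).items()})
    cv2.imwrite(f"pics/{n}0.png",eyes.snapshot(n))
    for l in("turntable","foot","pepper_mill","honey_jar","spice_jar","salve_tin","knob0","mug","tumbler","tuna_tin","espresso_cup"):
        print(n,l,[(round(d["confidence"],2),np.round(d["pixel"]).tolist(),int(d["region"].sum())) for d in eyes.silhouettes(l,n)])
s=readout.sense();print(s["clock"],s["tcp_pos"],s["tool_rot"])
E
```

```text
{'vfov': 48.42093012235735, 'cx': 316.4999314990238, 'cy': 198.06477384645092, 'extrinsics': array([[ 0.94723392,  0.13223407, -0.29199666,  0.12813929],
       [-0.31960672,  0.45920121, -0.82884606, -1.22484251],
       [ 0.02448353,  0.8784352 ,  0.47723386,  0.72581096],
       [ 0.        ,  0.        ,  0.        ,  1.        ]])}
side turntable [(0.6, [231.0, 335.0], 3923), (0.25, [300.0, 310.0], 1162)]
side foot [(0.6, [239.0, 279.0], 107)]
side pepper_mill [(0.8, [180.0, 335.0], 572)]
side honey_jar [(0.81, [202.0, 355.0], 721)]
side spice_jar [(0.88, [273.0, 391.0], 776), (0.82, [276.0, 359.0], 831), (0.78, [212.0, 340.0], 663)]
side salve_tin [(0.91, [219.0, 314.0], 632)]
side knob0 [(0.86, [234.0, 333.0], 3635), (0.67, [160.0, 302.0], 133)]
side mug [(0.93, [163.0, 317.0], 572)]
side tumbler [(0.64, [174.0, 274.0], 602)]
side tuna_tin [(0.66, [302.0, 309.0], 1175)]
side espresso_cup [(0.4, [155.0, 304.0], 106)]
{'vfov': 55.06303832485807, 'cx': 315.4196667446174, 'cy': 194.36749688709196, 'extrinsics': array([[ 0.00621939,  0.99527544, -0.09689231,  0.43047113],
       [-0.99949224,  0.00315907, -0.03170619, -0.10144238],
       [-0.0312503 ,  0.09704031,  0.99478973,  1.15845147],
       [ 0.        ,  0.        ,  0.        ,  1.        ]])}
top turntable [(0.69, [191.0, 356.0], 7798)]
top foot [(0.46, [250.0, 356.0], 93)]
top pepper_mill []
top honey_jar [(0.74, [163.0, 362.0], 499)]
top spice_jar [(0.83, [178.0, 451.0], 382), (0.67, [193.0, 378.0], 324), (0.6, [200.0, 456.0], 340)]
top salve_tin [(0.95, [209.0, 349.0], 740)]
top knob0 [(0.7, [192.0, 354.0], 7823)]
top mug [(0.73, [164.0, 232.0], 846)]
top tumbler [(0.94, [222.0, 235.0], 750)]
top tuna_tin [(0.58, [247.0, 451.0], 839)]
top espresso_cup [(0.7, [164.0, 199.0], 459)]
1.2 [ 0.19430786 -0.56762049  0.22262324] [-3.14146193e+00 -1.77543863e-05  3.29781530e-01]
```

View pics/top0.png

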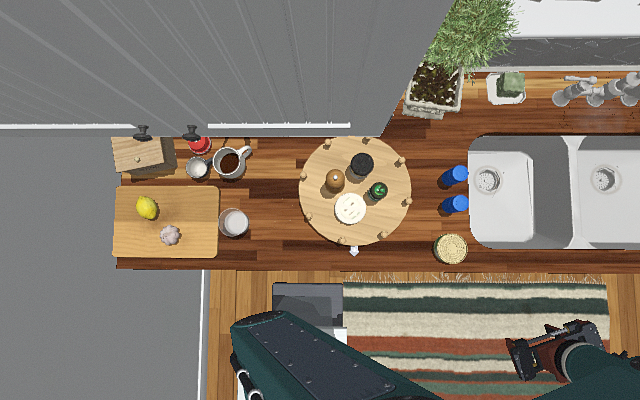

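View pics/side0.png

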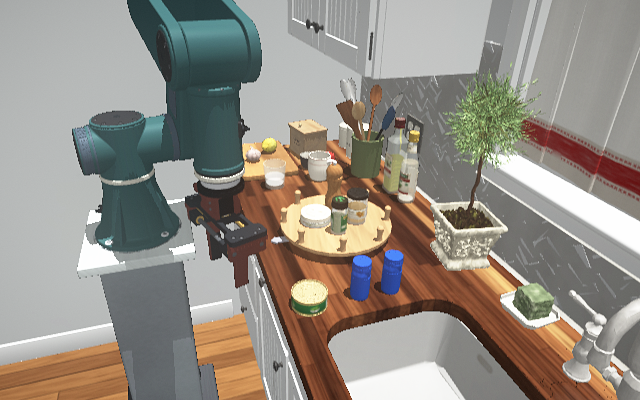

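The top view shows the mill (brown) at about [178,335], salve tin [209,349], honey jar [163,362], green spice jar [190,378] and pointer tip [252,354]. The blue jars at [175,453] and [203,455] are look-alikes beside the board. I'll enlarge and fit the board geometry next.

```bash
python3 - <<'E'
from h import *
im=eyes.snapshot("top")
d=eyes.silhouettes("turntable","top")[0]
c,_=cv2.findContours(d["region"].astype(np.uint8),cv2.RETR_EXTERNAL,cv2.CHAIN_APPROX_NONE)
c=max(c,key=len)[:,0]; 
P=np.array([atz("top",r,q,.04)[:2] for q,r in c])
P=P
from scipy.optimize import least_squares
s=least_squares(lambda a:np.hypot(*(P-a).T)-.165,P.mean(0),loss="soft_l1",f_scale=.003);print("centre",s.x,np.abs(s.fun).mean())
print("mill top est",atz("top",178,335,.205),"salve",atz("top",209,349,.072),"honey",atz("top",163,362,.134),"spice",atz("top",190,378,.145),"ptr",atz("top",252,354,.008))
print("tuna",atz("top",247,451,.04),"tumb",atz("top",222,235,.088),"mug",atz("top",162,230,.09))
for k in [(175,453),(203,455)]: print("blue",atz("top",*k,.1))
x0,y0=290,128
cv2.imwrite("pics/c1.png",cv2.resize(im[y0:y0+135,x0:x0+180],None,fx=4.4,fy=4.4,interpolation=cv2.INTER_CUBIC))
E
```

```text
centre [ 0.55640098 -0.17952663] 0.0023834268190097733
mill top est [ 0.5646779  -0.11985904  0.205     ] salve [ 0.49501378 -0.16209128  0.072     ] honey [ 0.61559441 -0.19386969  0.134     ] spice [ 0.54131159 -0.23465068  0.145     ] ptr [ 0.37140706 -0.18015015  0.008     ]
tuna [ 0.3893833  -0.45472545  0.04      ] tumb [0.4561878  0.15774384 0.088     ] mug [0.62620969 0.1761191  0.09      ]
blue [ 0.58839042 -0.44668225  0.1       ]
blue [ 0.51104784 -0.44991273  0.1       ]
```

View pics/c1.png

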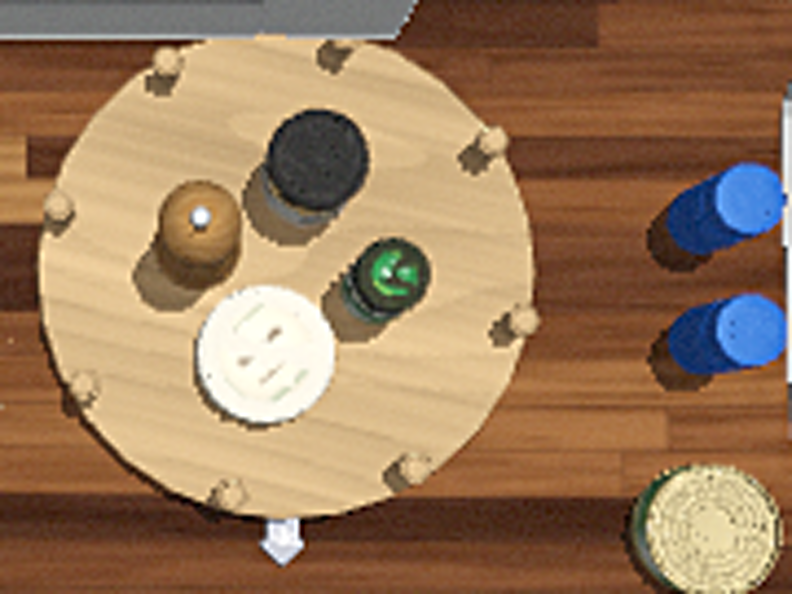

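The crop shows the mill's steel tip at crop (200,215), the pointer tip at (282,562), and eight knobs on the rim. It is the only brown mill, so there is no ambiguity. Next I'll fit the centre and angles.

```bash
python3 - <<'E'
from h import *
from scipy.optimize import least_squares
g=lambda x,y,z:atz("top",128+y/4.4-.4,290+x/4.4-.4,z)[:2]
K=np.array([g(x,y,.084) for x,y in [(58,203),(84,384),(230,488),(413,466),(522,318),(494,140),(167,60)]])
idx=np.array([0,1,2,3,4,5,7])
f=lambda a:(K-np.c_[a[0]+.153*np.cos(a[2]+idx*np.pi/4),a[1]+.153*np.sin(a[2]+idx*np.pi/4)]).ravel()
s=least_squares(f,[.555,-.18,1.3]);print(s.x,np.abs(s.fun).max());C=s.x[:2]
for i in range(8): print(i,np.round(C+.153*np.r_[np.cos(s.x[2]+i*np.pi/4),np.sin(s.x[2]+i*np.pi/4)],3),round(np.degrees(s.x[2])+45*i,1)%360)
for n,p in dict(mill=g(200,215,.205),ptr=g(282,564,.008),ptr2=g(282,520,.008),salve=g(266,354,.072),honey=g(318,158,.134),spice=g(393,275,.145)).items():
    v=p-C;print(n,p,np.hypot(*v),np.degrees(np.arctan2(v[1],v[0]))%360)
s=readout.sense();print(s["clock"],s["q"])
E
```

```text
[ 0.55731211 -0.17896093  1.3251422 ] 0.0032519154304482267
0 [ 0.595 -0.031] 75.9
1 [ 0.479 -0.048] 120.9
2 [ 0.409 -0.142] 165.9
3 [ 0.426 -0.258] 210.9
4 [ 0.52  -0.327] 255.9
5 [ 0.636 -0.31 ] 300.9
6 [ 0.706 -0.216] 345.9
7 [ 0.689 -0.1  ] 30.899999999999977
mill [ 0.56856175 -0.1199906 ] 0.06003377521240832 79.19958010565652
ptr [ 0.36031927 -0.17919912] 0.19699299104438703 180.06927870212274
ptr2 [ 0.38966459 -0.17929996] 0.16764786770930734 180.11586807749617
salve [ 0.49770391 -0.16507351] 0.06120456200425908 166.88527133875283
honey [ 0.61420467 -0.19352016] 0.05872592490231708 345.6456355624224
spice [ 0.5410524  -0.23706493] 0.060336165568471746 254.36635123373497
1.3 [-1.35613091e+00  3.58824846e-01  1.51040567e+00 -8.94162586e-06
  1.27251655e+00 -1.15101182e-01]
```

```bash
cat >> h.py <<'E'
from scipy.spatial.transform import Rotation as Ro
C=np.array([.5573,-.1790])
def rows(th,z,r=.153,p0=None):
    """plan rows for tool x radial outward at angles th (deg)"""
    s=readout.sense(); R0=Ro.from_euler("xyz",s["tool_rot"]); p0=np.array(s["tcp_pos"]) if p0 is None else p0
    out=[]
    for t,zz in zip(th,np.broadcast_to(z,len(th))):
        a=np.radians(t); p=np.r_[C+r*np.r_[np.cos(a),np.sin(a)],zz]
        R=Ro.from_euler("xyz",[np.pi,0,a])
        out.append(" ".join(f"{v:.3f}" for v in np.r_[R0.inv().apply(p-p0)/.5,(R0.inv()*R).as_rotvec()/2/np.pi]))
    print("; ".join(out))
E
python3 -c "
from h import *
rows([143],.2)"
```

```text
0.767 -0.754 0.045 -0.000 -0.000 -0.345
```

Emit:
drive_tool --plan "0.767 -0.754 0.045 0 0 -0.345; 0.767 -0.754 0.045 0 0 -0.345; 0.767 -0.754 0.045 0 0 -0.345; 0.767 -0.754 0.045 0 0 -0.345; 0.767 -0.754 0.045 0 0 -0.345" --claw 1

```text
clock: 1.72
tcp_pos: [0.2879, -0.3799, 0.2139]
tool_rot: [3.141, -0.0, 0.96]
ft_force: [1.3, -0.3, -0.6]
gripper_width: 0.66
grasp_force: 0.0
```

```bash
python3 -c "
from h import *
print(readout.sense());rows([143],.2)"
```

```text
{'clock': 1.7167, 'q': array([-1.06746709e+00,  1.89698113e-01,  1.77882777e+00,  2.32487312e-04,
        1.17281825e+00, -4.56926570e-01]), 'dq': array([ 0.84482062, -0.31997487,  0.48486756,  0.00627694, -0.17361901,
       -0.65508938]), 'tau': array([ -7.33215272, -37.1043098 , -25.44912457,  -0.26895454,
         0.46958126,   0.78770796]), 'tcp_pos': array([ 0.28791087, -0.37985894,  0.21390704]), 'tool_rot': array([ 3.14127507e+00, -8.27080989e-05,  9.60165741e-01]), 'ft_force': array([ 1.32994161, -0.25200721, -0.61628373]), 'moment': array([-0.01908331, -0.02054564,  0.04700964]), 'grasp_force': 0.0, 'gripper_width': 0.6599539990426777}
0.649 -0.095 0.028 0.000 0.000 -0.244
```

Emit:
drive_tool --plan "0.62 -0.095 0.028 0 0 -0.22; 0.62 -0.095 0.028 0 0 -0.22; 0.62 -0.095 0.028 0 0 -0.22; 0.62 -0.095 0.028 0 0 -0.22; 0.62 -0.095 0.028 0 0 -0.22"

```text
clock: 2.13
tcp_pos: [0.3811, -0.1936, 0.2049]
tool_rot: [3.141, 0.0, 1.586]
ft_force: [0.7, -1.3, 1.2]
gripper_width: 0.28
grasp_force: 0.0
```

Emit:
drive_tool --plan "0 0 0 0 0 0; 0 0 0 0 0 0; 0 0 0 0 0 0"

```text
clock: 2.38
tcp_pos: [0.3808, -0.1957, 0.2048]
tool_rot: [3.141, 0.001, 1.58]
ft_force: [0.1, 0.9, 0.2]
gripper_width: 0.052
grasp_force: 0.0
```

```bash
python3 -c "
from h import *
rows([143,143],[.2,.06])"
```

```text
0.217 0.111 0.010 -0.000 0.000 -0.146; 0.217 0.111 0.290 -0.000 0.000 -0.146
```

Emit:
drive_tool --plan "0.217 0.111 0.01 0 0 -0.146; 0.217 0.111 0.01 0 0 -0.146; 0.217 0.111 0.01 0 0 -0.146; 0.217 0.111 0.01 0 0 -0.146; 0.217 0.111 0.01 0 0 -0.146"

```text
clock: 2.8
tcp_pos: [0.4359, -0.0865, 0.1997]
tool_rot: [3.142, 0.0, 2.211]
ft_force: [0.1, -0.4, -0.1]
gripper_width: 0.004
grasp_force: 0.0
```

Emit:
drive_tool --plan "0 0 0 0 0 0; 0 0 0 0 0 0; 0 0 0 0 0 0"

```text
clock: 3.05
tcp_pos: [0.435, -0.0878, 0.1997]
tool_rot: [3.142, 0.0, 2.198]
ft_force: [-0.7, 0.1, -0.3]
gripper_width: 0.003
grasp_force: 0.0
```

```bash
python3 -c "
from h import *
rows([143,143,143],[.2,.1,.06])"
```

```text
0.001 0.001 -0.001 -0.000 0.000 -0.047; 0.001 0.001 0.199 -0.000 0.000 -0.047; 0.001 0.001 0.279 -0.000 0.000 -0.047
```

Emit:
drive_tool --plan "0.001 0.001 0 0 0 -0.02; 0.001 0.001 0.06 0 0 -0.047; 0.001 0.001 0.12 0 0 -0.047; 0.001 0.001 0.18 0 0 -0.047; 0.001 0.001 0.23 0 0 -0.047"

```text
clock: 3.47
tcp_pos: [0.4348, -0.0867, 0.0834]
tool_rot: [3.142, 0.0, 2.495]
ft_force: [0.0, -0.1, 0.1]
gripper_width: 0.008
grasp_force: 0.0
```

Emit:
drive_tool --plan "0 0 0 0 0 0; 0 0 0 0 0 0; 0 0 0.046 0 0 0; 0 0 0.046 0 0 0; 0 0 0.046 0 0 0"

```text
clock: 3.88
tcp_pos: [0.4355, -0.0861, 0.0626]
tool_rot: [3.141, 0.0, 2.499]
ft_force: [0.2, -0.2, 0.2]
gripper_width: 0.01
grasp_force: 0.0
```

```bash
python3 -c "
from h import *
cv2.imwrite('pics/t2.png',cv2.resize(eyes.snapshot('side')[130:280,230:430],None,fx=4,fy=4))
rows([146,149,152,154.5,157],.061)"
```

```text
-0.000 -0.018 0.004 0.000 0.000 -0.008; -0.001 -0.034 0.004 0.000 0.000 -0.016; -0.003 -0.050 0.004 0.000 0.000 -0.024; -0.006 -0.063 0.004 0.000 0.000 -0.031; -0.008 -0.076 0.004 0.000 0.000 -0.038
```

View pics/t2.png

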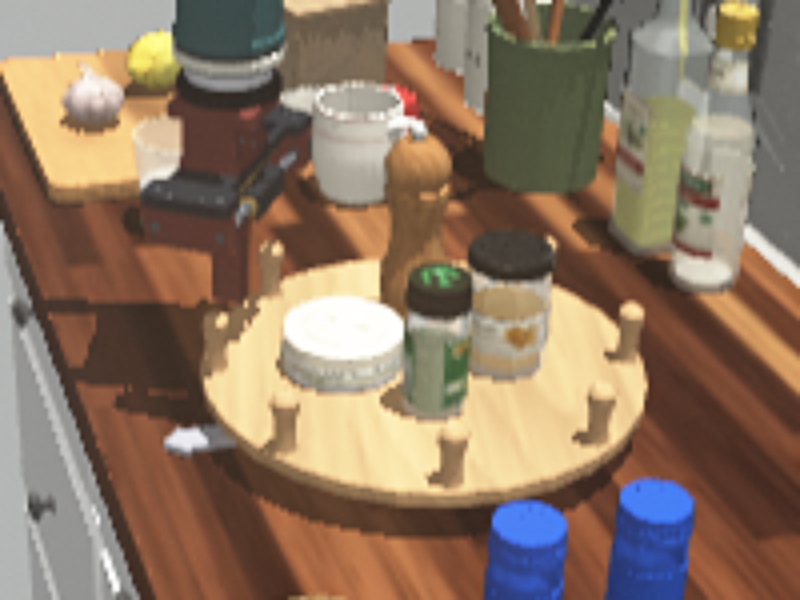

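The finger (crop [235,280]) sits at the rim between two knobs, with the front-left knob at [215,340] next to be pushed. Nothing on the board is near it.

Emit:
drive_tool --plan "0 -0.015 0.004 0 0 -0.008; -0.001 -0.031 0.004 0 0 -0.016; -0.003 -0.046 0.004 0 0 -0.024; -0.006 -0.061 0.004 0 0 -0.032; -0.009 -0.076 0.004 0 0 -0.04"

```text
clock: 4.35
tcp_pos: [0.417, -0.1196, 0.0614]
tool_rot: [-3.142, 0.003, 2.754]
ft_force: [-0.4, 0.2, -0.8]
gripper_width: 0.004
grasp_force: 0.0
```

Emit:
drive_tool --plan "0 -0.015 0 0 0 -0.008; -0.001 -0.031 0 0 0 -0.016; -0.003 -0.046 0 0 0 -0.024; -0.006 -0.061 0 0 0 -0.032; -0.009 -0.076 0 0 0 -0.04"

```text
clock: 4.77
tcp_pos: [0.4062, -0.1562, 0.0613]
tool_rot: [-3.141, 0.002, 3.005]
ft_force: [-0.5, 1.6, 0.8]
gripper_width: 0.005
grasp_force: 0.6
```

```bash
cat >> h.py <<'E'
def where():
    p=np.array(readout.sense()["tcp_pos"]);v=p[:2]-C;print("r",np.hypot(*v),"th",np.degrees(np.arctan2(v[1],v[0]))%360,"yaw",np.degrees(readout.sense()["tool_rot"][2])%360,"z",p[2])
E
python3 -c "
from h import *
where()
cv2.imwrite('pics/t3.png',cv2.resize(eyes.snapshot('top')[128:263,290:470],None,fx=4.4,fy=4.4,interpolation=cv2.INTER_CUBIC))"
```

```text
r 0.1527617854453337 th 171.41597463659036 yaw 172.15410823000158 z 0.06130809236227882
```

View pics/t3.png

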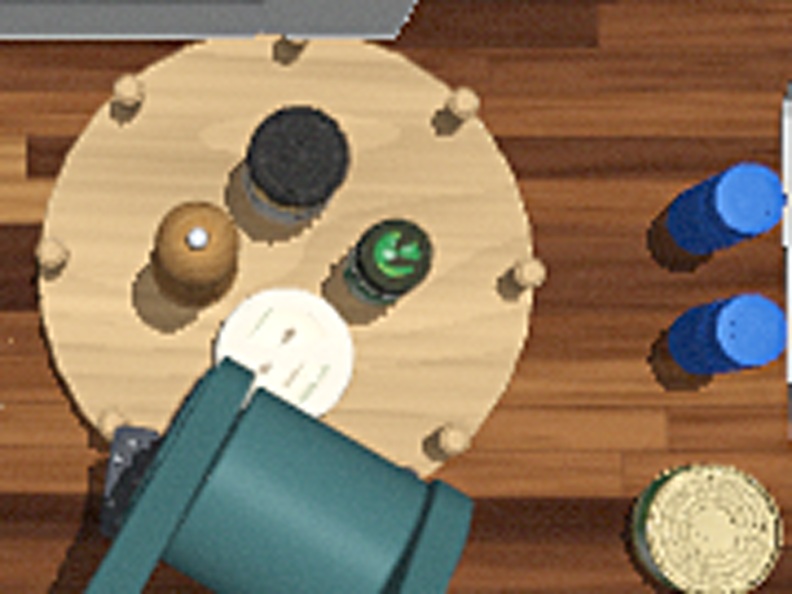

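Board has turned about 12° and the mill tip is now at crop (197,238), with all items standing and the force at 1.6 N. Continuing.

Emit:
drive_tool --plan "0 -0.015 0 0 0 -0.008; -0.001 -0.031 0 0 0 -0.016; -0.003 -0.046 0 0 0 -0.024; -0.006 -0.061 0 0 0 -0.032; -0.009 -0.076 0 0 0 -0.04"

```text
clock: 5.23
tcp_pos: [0.4053, -0.1942, 0.061]
tool_rot: [-3.141, 0.001, -3.028]
ft_force: [-0.7, 1.0, 0.5]
gripper_width: 0.002
grasp_force: 0.6
```

Emit:
drive_tool --plan "0 -0.015 0 0 0 -0.008; -0.001 -0.031 0 0 0 -0.016; -0.003 -0.046 0 0 0 -0.024; -0.006 -0.061 0 0 0 -0.032; -0.009 -0.076 0 0 0 -0.04"

```text
clock: 5.65
tcp_pos: [0.4139, -0.2314, 0.061]
tool_rot: [-3.141, 0.0, -2.777]
ft_force: [-0.0, 1.1, -0.2]
gripper_width: 0.005
grasp_force: 0.6
```

```bash
python3 -c "
from h import *
where();print(readout.sense()['q'])
rows([202.5,205,208,210.5,213],.061)"
```

```text
r 0.1526405466124189 th 200.05942373521185 yaw 200.88932023940012 z 0.06096101949898479
[-6.55600415e-01  4.05808096e-01  1.94917697e+00  1.80813093e-04
  7.86138485e-01 -2.59111183e+00]
0.001 -0.013 -0.000 -0.000 0.000 -0.004; -0.000 -0.026 -0.000 -0.000 0.000 -0.011; -0.002 -0.042 -0.000 -0.000 0.000 -0.020; -0.004 -0.056 -0.000 -0.000 0.000 -0.027; -0.006 -0.069 -0.000 -0.000 0.000 -0.034
```

Emit:
drive_tool --plan "0 0.02 0 0 0 0; 0 0.03 -0.03 0 0 0; 0 0.03 -0.08 0 0 0; 0 0.03 -0.11 0 0 0; 0 0.03 -0.11 0 0 0"

```text
clock: 6.07
tcp_pos: [0.41, -0.2174, 0.1181]
tool_rot: [-3.137, 0.003, -2.78]
ft_force: [1.1, -0.1, -0.0]
gripper_width: 0.007
grasp_force: 0.0
```

```bash
python3 - <<'E'
from h import *
def rows2(th,yaw,z,r=.153):
    pass
where()
cv2.imwrite('pics/t4.png',cv2.resize(eyes.snapshot('top')[128:263,290:470],None,fx=4.4,fy=4.4,interpolation=cv2.INTER_CUBIC))
rows([190,184,178,172,166],.113); 
E
```

```text
r 0.15220019971709567 th 194.6159969978059 yaw 200.71962055904345 z 0.11808680013270378
-0.003 0.024 0.007 -0.001 0.000 0.030; -0.010 0.055 0.007 -0.001 0.000 0.047; -0.021 0.085 0.007 -0.000 0.001 0.063; -0.035 0.114 0.007 -0.000 0.001 0.080; -0.052 0.141 0.007 -0.000 0.001 0.097
```

View pics/t4.png

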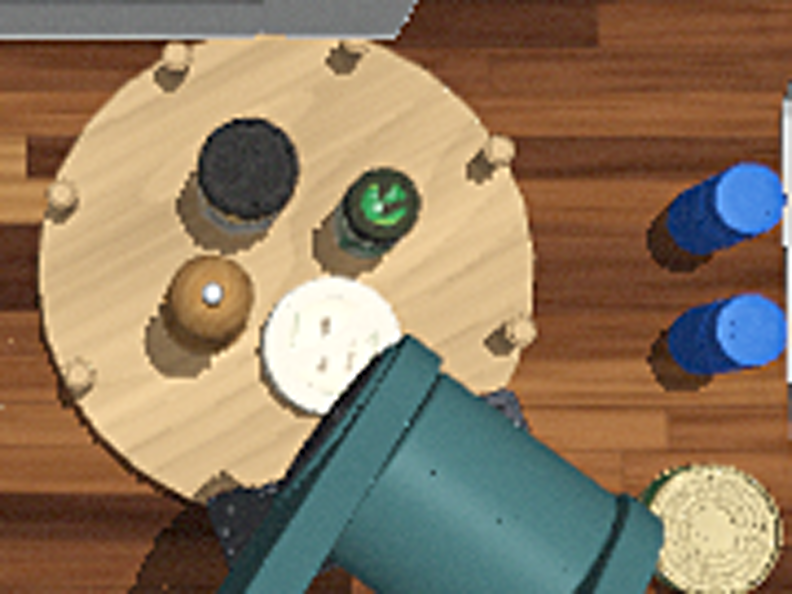

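Mill tip is now at crop (212,292), everything is upright, and the finger has lifted clear. I'll move it back behind the next knob.

Emit:
drive_tool --plan "-0.003 0.024 0.005 0 0 0.02; -0.01 0.055 0.005 0 0 0.04; -0.021 0.085 0.005 0 0 0.06; -0.035 0.114 0.005 0 0 0.08; -0.052 0.141 0.005 0 0 0.097"

```text
clock: 6.53
tcp_pos: [0.4062, -0.1403, 0.1115]
tool_rot: [3.141, -0.002, 2.888]
ft_force: [-0.1, -0.3, 0.3]
gripper_width: 0.005
grasp_force: 0.0
```

```bash
python3 - <<'E'
from h import *
p=atz("top",128+292/4.4-.4,290+212/4.4-.4,.205)[:2]-C; print("mill",np.hypot(*p),np.degrees(np.arctan2(p[1],p[0])))
p=atz("top",128+374/4.4-.4,290+78/4.4-.4,.084)[:2]-C; print("knob0",np.hypot(*p),np.degrees(np.arctan2(p[1],p[0])))
where();rows([160,154,148,143,143],.113)
E
```

```text
mill 0.061602313275894605 122.14234368422419
knob0 0.15305045429493316 118.74910301135705
r 0.15597027366737282 th 165.63236381572275 yaw 165.4442652601895 z 0.11149960262991099
-0.007 0.030 -0.003 0.000 -0.000 0.015; -0.012 0.062 -0.003 0.000 -0.000 0.032; -0.020 0.093 -0.003 0.000 -0.000 0.048; -0.029 0.118 -0.003 0.000 -0.000 0.062; -0.029 0.118 -0.003 0.000 -0.000 0.062
```

Emit:
drive_tool --plan "-0.007 0.03 0 0 0 0.019; -0.012 0.062 0 0 0 0.038; -0.02 0.093 0 0 0 0.057; -0.029 0.118 0 0 0 0.076; -0.029 0.118 0 0 0 0.079"

```text
clock: 6.95
tcp_pos: [0.4362, -0.0862, 0.1117]
tool_rot: [3.141, -0.001, 2.395]
ft_force: [0.0, -1.0, 1.0]
gripper_width: 0.011
grasp_force: 0.0
```

Emit:
drive_tool --plan "0 0 0 0 0 0; 0 0 0.03 0 0 0; 0 0 0.065 0 0 0; 0 0 0.1 0 0 0; 0 0 0.1 0 0 0"

```text
clock: 7.37
tcp_pos: [0.4333, -0.0881, 0.0598]
tool_rot: [-3.139, -0.005, 2.401]
ft_force: [-0.8, 0.5, -0.1]
gripper_width: 0.009
grasp_force: 0.0
```

```bash
cat >> h.py <<'E'
def push(th,yaw,z,r=.153):
    s=readout.sense(); R0=Ro.from_euler("xyz",s["tool_rot"]); p0=np.array(s["tcp_pos"]); out=[]
    for t,y in zip(th,yaw):
        a=np.radians(t); p=np.r_[C+r*np.r_[np.cos(a),np.sin(a)],z]
        out.append(" ".join(f"{v:.3f}" for v in np.r_[R0.inv().apply(p-p0)/.5,(R0.inv()*Ro.from_euler("xyz",[np.pi,0,np.radians(y)])).as_rotvec()/2/np.pi]))
    print("; ".join(out))
E
python3 - <<'E'
from h import *
where(); t=143+2.8*np.arange(1,6); push(t,t-6,.061)
E
```

```text
r 0.15376143031866457 th 143.74920225299167 yaw 137.58725769940057 z 0.059833401117687104
-0.003 -0.011 -0.002 -0.000 -0.001 -0.006; -0.005 -0.025 -0.002 -0.000 -0.001 -0.014; -0.009 -0.040 -0.002 -0.000 -0.001 -0.022; -0.013 -0.054 -0.002 -0.000 -0.001 -0.029; -0.017 -0.069 -0.002 -0.000 -0.001 -0.037
```

Emit:
drive_tool --plan "-0.002 -0.015 0 0 0 -0.008; -0.005 -0.03 0 0 0 -0.016; -0.008 -0.045 0 0 0 -0.024; -0.013 -0.06 0 0 0 -0.032; -0.018 -0.075 0 0 0 -0.04"

```text
clock: 7.78
tcp_pos: [0.4167, -0.1226, 0.0627]
tool_rot: [3.141, -0.0, 2.655]
ft_force: [1.6, 0.9, -0.4]
gripper_width: 0.008
grasp_force: 0.6
```

Emit:
drive_tool --plan "-0.002 -0.015 0 0 0 -0.008; -0.005 -0.03 0 0 0 -0.016; -0.008 -0.045 0 0 0 -0.024; -0.013 -0.06 0 0 0 -0.032; -0.018 -0.075 0 0 0 -0.04"

```text
clock: 8.2
tcp_pos: [0.4067, -0.1597, 0.0627]
tool_rot: [3.141, -0.001, 2.906]
ft_force: [0.1, 1.0, 0.6]
gripper_width: 0.006
grasp_force: 0.6
```

Emit:
drive_tool --plan "-0.002 -0.015 0 0 0 -0.008; -0.005 -0.03 0 0 0 -0.016; -0.008 -0.045 0 0 0 -0.024; -0.013 -0.06 0 0 0 -0.032; -0.018 -0.075 0 0 0 -0.04"

```text
clock: 8.62
tcp_pos: [0.4065, -0.1982, 0.0627]
tool_rot: [3.141, -0.001, -3.126]
ft_force: [-0.4, 1.0, 0.0]
gripper_width: 0.005
grasp_force: 0.6
```

```bash
python3 - <<'E'
from h import *
where(); t=186+2.8*np.arange(1,6); push(t,t-6,.061)
E
```

```text
r 0.15205434535278584 th 187.25390009988465 yaw 180.89884125693712 z 0.0626679576702206
0.001 -0.008 0.003 0.000 -0.000 -0.005; -0.002 -0.023 0.003 0.000 -0.000 -0.013; -0.005 -0.038 0.003 0.000 -0.000 -0.021; -0.009 -0.052 0.003 0.000 -0.000 -0.029; -0.013 -0.066 0.003 0.000 -0.000 -0.036
```

Emit:
drive_tool --plan "-0.001 -0.015 0 0 0 -0.008; -0.003 -0.03 0 0 0 -0.016; -0.006 -0.045 0 0 0 -0.024; -0.01 -0.06 0 0 0 -0.032; -0.015 -0.075 0 0 0 -0.04"

```text
clock: 9.03
tcp_pos: [0.4147, -0.2356, 0.0627]
tool_rot: [3.141, -0.0, -2.875]
ft_force: [0.8, 2.0, 0.9]
gripper_width: 0.006
grasp_force: 0.7
```

```bash
python3 - <<'E'
from h import *
where(); print(readout.sense()["q"][5]);t=202+2*np.arange(1,6); push(t,t-8,.061)
r=[d for d in eyes.snapshot("top")[0:1,0:1,0]]
cv2.imwrite('pics/t5.png',cv2.resize(eyes.snapshot('top')[128:263,290:470],None,fx=4.4,fy=4.4,interpolation=cv2.INTER_CUBIC))
E
```

```text
r 0.1534057562123789 th 201.65261300409637 yaw 195.28954085372962 z 0.06270854949054598
-2.4998731013818953
-0.002 -0.012 0.003 0.000 -0.000 -0.002; -0.004 -0.023 0.003 0.000 -0.000 -0.008; -0.006 -0.033 0.003 0.000 -0.000 -0.013; -0.009 -0.044 0.003 0.000 -0.000 -0.019; -0.012 -0.054 0.003 0.000 -0.000 -0.024
```

View pics/t5.png

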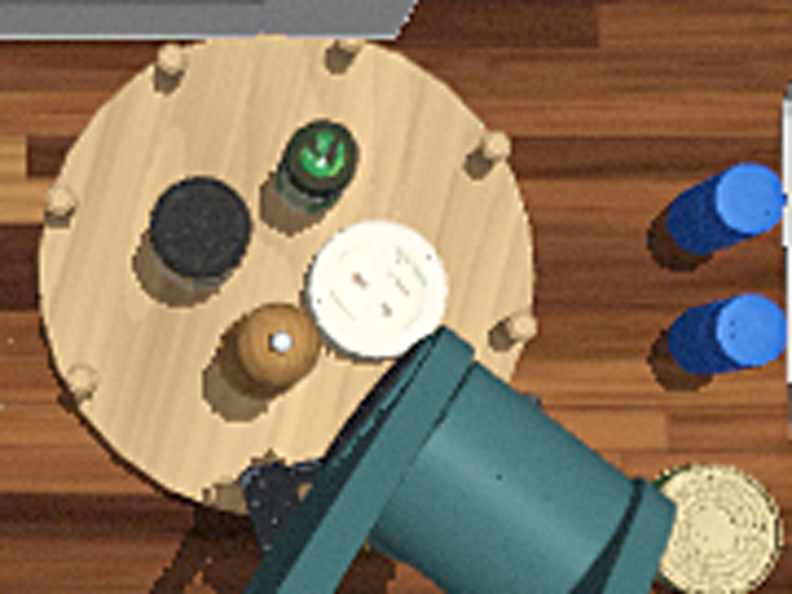

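Mill tip is now at crop (281,341), with everything upright. I'll compute the remaining angle.

```bash
python3 - <<'E'
from h import *
for n,x,y,z in [("mill",281,341,.205),("knob0",82,378,.084),("knob5",518,326,.084),("knob7",60,200,.084)]:
    p=atz("top",128+y/4.4-.4,290+x/4.4-.4,z)[:2]-C; print(n,np.hypot(*p),np.degrees(np.arctan2(p[1],p[0]))%360)
E
```

```text
mill 0.06187859904721587 167.63484997986455
knob0 0.1520547093899426 120.05336963850498
knob5 0.1507051948772728 253.86384413135258
knob7 0.15165282305592215 75.3392350464813
```

Emit:
drive_tool --plan "-0.002 -0.013 0 0 0 -0.005; -0.004 -0.026 0 0 0 -0.01; -0.007 -0.039 0 0 0 -0.014; -0.01 -0.052 0 0 0 -0.018; -0.014 -0.063 0 0 0 -0.021"

```text
clock: 9.55
tcp_pos: [0.4296, -0.2636, 0.0624]
tool_rot: [3.14, -0.001, -2.746]
ft_force: [-0.3, -0.2, 1.2]
gripper_width: 0.005
grasp_force: 0.5
```

Emit:
drive_tool --plan "0 0 0 0 0 0; 0 0 0 0 0 0; 0 0.02 0 0 0 0; 0 0.03 -0.03 0 0 0; 0 0.03 -0.09 0 0 0"

```text
clock: 9.97
tcp_pos: [0.4206, -0.246, 0.1047]
tool_rot: [3.133, -0.004, -2.747]
ft_force: [0.2, -0.5, 0.7]
gripper_width: 0.004
grasp_force: 0.0
```

Emit:
drive_tool --plan "0 0 -0.08 0 0 0; 0.08 0 -0.16 0 0 0; 0.16 0 -0.24 0 0 0; 0.2 0 -0.3 0 0 0; 0.2 0 -0.3 0 0 0"

```text
clock: 10.38
tcp_pos: [0.3304, -0.2884, 0.2599]
tool_rot: [-3.139, -0.0, -2.747]
ft_force: [0.6, 0.0, 0.3]
gripper_width: 0.002
grasp_force: 0.0
```

```bash
python3 - <<'E'
from h import *
where(); 
cv2.imwrite('pics/t6.png',cv2.resize(eyes.snapshot('top')[128:263,290:470],None,fx=4.4,fy=4.4,interpolation=cv2.INTER_CUBIC))
E
```

```text
r 0.25193040458272203 th 205.74411767289757 yaw 202.6145193224895 z 0.2598716498613886
```

View pics/t6.png

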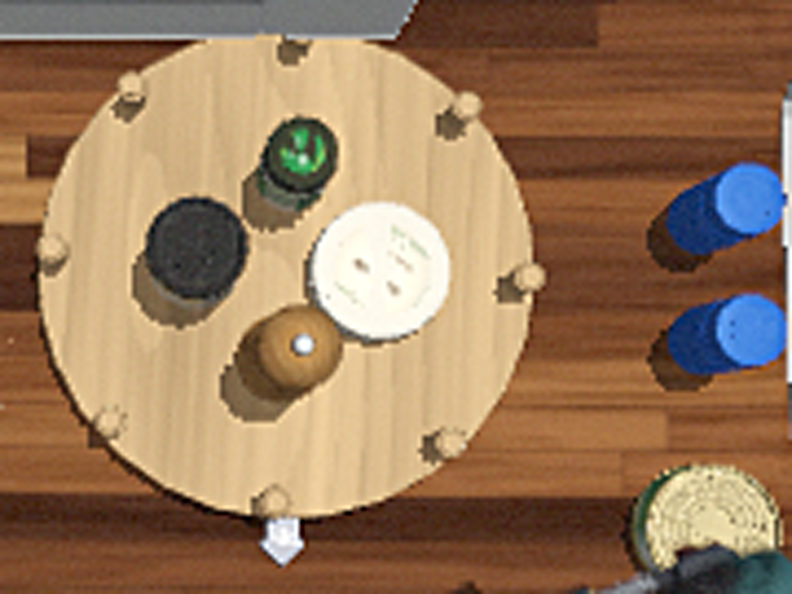

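```bash
python3 - <<'E'
from h import *
g=lambda x,y,z:atz("top",128+y/4.4-.4,290+x/4.4-.4,z)[:2]
a=lambda p:(round(float(np.hypot(*(p-C))),4),round(float(np.degrees(np.arctan2(*(p-C)[::-1]))%360),1))
print("mill",a(g(303,344,.205)),g(303,344,.205),"ptr",a(g(282,564,.008)))
for x,y in [(52,246),(110,420),(272,497),(450,440),(530,276),(466,104),(131,88)]: print(a(g(x,y,.084)), (a(g(x,y,.084))[1]-75.9)%45)
print("salve",a(g(380,270,.072)))
E
```

```text
mill (0.0621, 179.2) [ 0.49521123 -0.17812143] ptr (0.197, 180.1)
(0.1518, 86.8) 10.899999999999991
(0.1532, 132.1) 11.199999999999989
(0.151, 175.8) 9.900000000000006
(0.1524, 221.5) 10.599999999999994
(0.1532, 266.3) 10.400000000000006
(0.1524, 311.6) 10.700000000000017
(0.1508, 42.2) 11.299999999999997
salve (0.0597, 265.1)
```

The mill is within about 1 mm of the pointer line (179.2–179.9° against 180.1°). Everything is upright and the hand is clear, so I'll let it settle and hand in.

Emit:
drive_tool --plan "0 0 0 0 0 0; 0 0 0 0 0 0; 0 0 0 0 0 0; 0 0 0 0 0 0"

```text
clock: 10.77
tcp_pos: [0.3322, -0.2873, 0.2556]
tool_rot: [3.138, -0.001, -2.746]
ft_force: [0.2, 1.0, 0.0]
gripper_width: 0.009
grasp_force: 0.0
```

```bash
python3 -c "
from h import *
print(arm.job_done())"
```

```text
the job is handed in; nothing more can be done
None
```

The turntable was turned about 101° by pushing its knobs, leaving the pepper mill about 1 mm off the pointer's centre line by camera measurement, everything upright and the hand clear; the job was handed in at about 11 s, and no verdict came back.

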